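# Make room for one more jar in the ratchet jar rack

### The arm

A 6-joint arm with a two-finger parallel gripper is mounted at the origin on a cart in front of the work surface, level with it; the furniture and walls round the work are solid. World frame = base frame: x ahead of the robot, y to its left, z up, the work surface at z = 0. Lengths are in m, angles in rad, forces in N, time in s.
With the tool pointing down it reaches from about 0.375 to 0.9 m from the base axis. Payload 3.1 kg.
Tool frame: the origin (TCP) lies midway between the tips of the shut fingers; the grasp point (between the pads) lies 19 mm behind it; z points along the fingers, y is the line along which they close (so a half turn about z gives the same grasp; the last joint's range is limited). The gripper opens to 87 mm and grips with 3 to 60 N. Pads are 19 mm wide; open, the fingers measure 117 mm over their backs; the gripper's body (75 mm by 190 mm) begins 51 mm behind the grasp point.
Start: joints at [-1.401, 0.527, 1.433, -0, 1.181, -0.178], TCP at [0.214, -0.587, 0.223] pointing down, gripper open.
Joint ranges: [-3.08, 3.08], [-0.75, 2.2], [0.22, 2.44], [-1.43, 4.57], [0, 2.65], [-2.85, 2.85]. Speed limits (rad/s): [2.79, 2.79, 3.14, 3.14, 3.14, 3.14].

### API

Orientations are given as a unit quaternion [w, x, y, z].
In Python, from plant import read_state, read_camera, sign_off, boxes_of, trace gives the robot as it stands.
- The arm moves only by the tool step_arm, never from a script. Its arguments are lists of equal length, an entry for each row: "linear": the shift along the world's x, y, z in cm, a list of three; "turn": the turn, a rotation vector about the world's x, y, z in degrees, a list of three. In form: {"linear": [[x, y, z], ...], "turn": [[rx, ry, rz], ...]}. A call has 1 to 8 rows; each row shifts and turns the commanded pose from where the row before left it; what a row does not reach is not made up. A row lasts 1/10 s, in which the tool goes at most 50 mm and 8.59 degrees, less where a joint would pass 70% of its speed; a pose out of reach is approached as far as the arm can. A call with a gripper value outside its range is refused whole. "fingers" is the opening, from -1 (shut) to 1 (fully open), set as the call begins (left out, the last holds). The fingers move at their own pace and stop on an object; "grip_force" is the grip in N (left out, the last holds). Time passes only in rows, so rows that do not move let the fingers close. It gives the time, the measured TCP pose, the force, the opening and the grip force at its end, in the units of the state.
- read_state(): the state, without advancing time (a new reading comes with each control period).
- read_camera(name): name is "side" or "top"; returns a dict with "image" (400x640x3 uint8, red, green, blue), "vfov" (degrees; the focal length in pixels is half the picture's height over the tangent of half this angle, whatever the lens; pixels are square), "cx", "cy" (the principal point, pixels), "k1" (the pictures are not rectified: a ray, as slopes to the right and down, at radius r is drawn at 1 + k1 r^2 times it, then the intrinsics apply), "rvec" (rotation vector, rad) and "tvec" (3), from world to camera coordinates, as OpenCV has them. Camera axes: x right, y down, z forward; pixel columns grow to the right and rows downward; lengths in m; the calibration is good to about 2 mm. A picture is of the moment at which its call begins. There is no depth.
- sign_off(): hands the job in; it is judged then, once.
Trained networks look in a picture, given as the dict that the camera call returned (one of the last four; its "shot" number tells which), for a name from the list of things; names that differ only in an ending like _2 or _b are one class to them, and where a whole thing is asked for, a point or a joint stands for the part that bears it (a point fixed in the world has none). Each returns a list of dicts, best first, with "conf" (0 to 1); they miss things now and then, are a little off and sometimes report something else, mostly with a low value. They report only what shows in the picture. A call takes as long as a camera call.
- boxes_of(label, picture): "at" ([x, y, z] in m, in world coordinates, good to about 4 mm: the middle of the surface that is visible of it).
- trace(label, picture): "pixels" (400x640 bool, what is visible of it).
The state is a dict: "t": time; "joints": joint angles; "qvel": joint speeds; "joint_efforts": joint torques, N m; "tool_pos": TCP position; "orientation": TCP orientation; "force": force on the tool from outside, world axes, zero at the start; "ft_torque": the same for the moment, N m; "width": opening from 0.0 (shut) to 1.0 (fully open); "grip_force": force on a finger pad.
Only numpy, scipy, OpenCV 4.12 (cv2) and the standard library are available. Lean on these libraries where they do the work, as an engineer would, in place of code of your own. Each camera call takes 0.05 s, during which the arm holds its last target. There are 200 camera calls.

### The job

Make room for the squat pot in the jar rack: hold down the release pad on top of the sliding stop and, with it pressed, push the stop back along its bar all the way to the end. Then push the pot across the worktop into the gap, between the jars and the stop, until it stands against the bar, and push the stop up to it again so that the row is held snug. Do all this with the fingertips only: nothing is picked up or tipped, and the other things standing about are left alone.

Things in the scene. Friction and masses are not known exactly. Their poses are not given: they have to be found in the camera images.
- rack: Jar rack, fixed: a steel bar on edge, 6 mm thick, 352 mm long, 34 to 56 mm above the worktop, on two feet 61 mm high (out to y = -0.178 and +0.196). Origin on the worktop under the bar; y runs along the bar, the jars stand at -x with their backs against it. Fixed end plate: inner face at y = -0.150; both plates reach out to x = -0.070, 64 mm high. Position and yaw vary.
- stop (a joint): Sliding stop on the bar, m: the clear gap between the two plates is 0.100 + this value. It grows as the stop goes back, towards +y of the rack, up to 0.155 (end of travel). A ratchet (6 mm teeth) blocks that way unless the release is held down. Towards -y it can always be pushed, clicking, with 3 to 6 N, and may settle back by one tooth. Starts at 0.03 to 0.055, the two jars between the plates.
- release (a joint): Travel of the release pad, m: 0 up (teeth locked), 0.007 fully down; the teeth are free from 0.004 on. Sprung: 2 N to start, 6.5 N fully down; it comes up by itself when let go. Values up to 0.004 with nothing pressing: the pawl rests on a tooth.
- pad_top (a point): Centre of the top of the release pad, a ribbed black thumb pad on the sliding stop's housing, 28 mm (rack x) by 36 mm (rack y), 77 mm above the worktop when up. Moves with the pad. The housing straddles the bar, 33 mm wide and 67 mm high, and lies on the +y side of the stop's plate; the pad's centre is 28 mm from the plate's inner face.
- lip (a point): Centre of the upright lip at the housing's +y end: 33 mm wide across the bar, 7 to 10 mm thick, 64 to 90 mm above the worktop (this point: 80 mm). A finger on the pad bears against its -y side, 18 mm or more from the pad's centre, to push the stop back; its +y side, clear above the foot, can be pushed to close the stop. Moves with the stop.
- stop_face (a point): Middle of the inner face of the stop's plate (the face towards the jars), 34 mm above the worktop. The plate is 6 mm thick and 61 mm high.
- pot: The squat pot to be put in the row: a round jar with a wide lid, 77 mm across at its belly, 65 mm high, about 0.2 kg. It stands upright on the worktop in front of the rack (towards the robot). Origin at the centre of its underside.
- jar_black_lid: Round glass jar with a flat lid, 66 mm across, 82 mm high, standing in the rack. Origin at the centre of its underside. The two jars may be in either order.
- jar_white_lid: Round jar with a tall screw lid, 62 mm across, 98 mm high, standing in the rack. Origin at the centre of its underside.
- salt_shaker: Slim salt shaker, 43 mm across, 105 mm high, standing in front of the rack's fixed end; to be left alone. Origin at the centre of its underside.
- katori: Small open steel bowl, 80 mm across, 34 mm high, near the other end of the rack; to be left alone. Origin at the centre of its underside.
- tub: Low round tub with a lid, 112 mm across, 55 mm high, farther off to the robot's right, beyond the rack's fixed end; to be left alone. Origin at the centre of its underside.

How it is judged:
On the way, in this order (a step that is already met when the one before it is completed fails the run):
1. the release pad is held down (value of joint release above 0.0045 m), for 0.1 s.
2. the stop is pushed back to the end of its travel (value of joint stop above 0.145 m), for 0.1 s.
3. the pot stands in the gap, between the jars and the stop, against the bar (x of pot in the frame of rack above -0.055 m and y of pot in the frame of stop_face below -0.025 m and y of pot in the frame of rack above -0.02 m), for 0.1 s.
At the end, for the whole second after the job is handed in: All at rest: the pot upright between jars and stop, its centre at most 55 mm in front of the bar's middle (it touches the bar at 41 mm); the stop closed on the three (gap between the plates under 218 mm, about 12 mm of play); both jars upright in the rack (value of joint stop below 0.118 m and x of each of pot, jar_black_lid, jar_white_lid in the frame of rack above -0.055 m and y of pot in the frame of stop_face between -0.055 and -0.025 m and horizontal distance between each of jar_black_lid, jar_white_lid and rack below 0.135 m and angle between each of pot, jar_black_lid, jar_white_lid's own z axis and vertical below 0.12 rad and linear speed of pot below 0.02 m/s).
It fails at once if the pot or a jar is lifted off the worktop (height (world z) of any of pot, jar_black_lid, jar_white_lid above 0.012 m).
It fails at once if the pot or a jar is tipped (angle between any of pot, jar_black_lid, jar_white_lid's own z axis and vertical above 0.5 rad).
It fails at once if the salt shaker, the bowl or the tub is moved or knocked (distance of any of salt_shaker, katori, tub from where it was at the start of the episode above 0.025 m).
It also fails if it takes over 67 s, if anything falls off the work surface, if the arm or the gripper's body presses on something with over 40 N, if the wrist force passes 120 N, or if a joint passes its speed limit or range.

## Working session

There is one attempt and no reset: what is moved stays moved. The work goes in short steps, Python scripts to look and compute and a tool call to move; the robot and the scene stay as the last step left them, time stands still between calls to the robot, and variables do not carry over. Pictures are saved under pics/ and viewed, at most 10 in all, crops included, and the job is handed in when it is done.

Besides the shell and the picture viewer there is one more tool, called after "Request:" in YAML: its name, and indented under it one key for each argument. step_arm: Moves the arm, as the interface text tells. Its arguments: {"type":"object","properties":{"linear":{"type":"array","items":{"type":"array","items":{"type":"number"}}},"turn":{"type":"array","items":{"type":"array","items":{"type":"number"}}},"fingers":{"type":"number"},"grip_force":{"type":"number"}},"required":["linear","turn"]}

```bash
mkdir -p pics
cat > h.py <<'E'
import numpy as np,cv2
from plant import *
def cam(n):
    p=read_camera(n); return p
def save(p,f): cv2.imwrite('pics/'+f,p['image'][:,:,::-1])
def ray(p,u,v):
    f=200/np.tan(np.radians(p['vfov'])/2); d=np.array([(u-p['cx'])/f,(v-p['cy'])/f])
    s=d.copy()
    for _ in range(20): s=d/(1+p['k1']*(s@s))
    R=cv2.Rodrigues(np.array(p['rvec'],float))[0]; t=np.array(p['tvec'],float).ravel()
    return -R.T@t, R.T@np.array([s[0],s[1],1.])
def atz(p,u,v,z):
    o,d=ray(p,u,v); return o+d*(z-o[2])/d[2]
def proj(p,X):
    R=cv2.Rodrigues(np.array(p['rvec'],float))[0]; t=np.array(p['tvec'],float).ravel()
    c=R@np.array(X,float)+t; s=c[:2]/c[2]; s=s*(1+p['k1']*(s@s)); f=200/np.tan(np.radians(p['vfov'])/2)
    return s*f+[p['cx'],p['cy']]
E
python3 - <<'E'
from h import *
for n in('top','side'):
    p=cam(n); save(p,n+'0.png'); print(n,ray(p,320,200)[0].round(3))
    for l in ['rack','stop','release','pad_top','lip','stop_face','pot','jar_black_lid','jar_white_lid','salt_shaker','katori','tub']:
        print(l,[(np.round(b['at'],3).tolist(),round(b['conf'],2)) for b in boxes_of(l,p)[:2]])
s=read_state();print({k:np.round(v,3).tolist() for k,v in s.items()})
E
```

```text
top [ 0.389 -0.088  1.285]
rack [([0.618, -0.049, 0.058], 0.97)]
stop [([0.613, -0.046, 0.065], 0.77), ([0.606, -0.125, 0.095], 0.45)]
release [([0.624, -0.044, 0.076], 0.6)]
pad_top [([0.625, -0.043, 0.075], 0.56)]
lip [([0.616, -0.046, 0.068], 0.89), ([0.627, -0.185, 0.081], 0.51)]
stop_face []
pot [([0.499, -0.073, 0.066], 0.72)]
jar_black_lid [([0.628, -0.185, 0.086], 0.97)]
jar_white_lid [([0.608, -0.124, 0.094], 0.55)]
salt_shaker [([0.542, -0.248, 0.108], 0.72)]
katori []
tub [([0.659, -0.359, 0.054], 0.74)]
side [0.168 0.903 0.716]
rack [([0.596, -0.012, 0.044], 0.55)]
stop [([0.604, -0.07, 0.05], 0.61)]
release []
pad_top [([0.598, -0.011, 0.044], 0.62), ([0.606, -0.067, 0.049], 0.29)]
lip [([0.602, -0.07, 0.052], 0.72), ([0.608, -0.11, 0.084], 0.42)]
stop_face [([0.606, -0.064, 0.048], 0.87)]
pot [([0.495, -0.046, 0.045], 0.87)]
jar_black_lid [([0.628, -0.186, 0.082], 0.57)]
jar_white_lid [([0.607, -0.104, 0.082], 0.73)]
salt_shaker [([0.541, -0.234, 0.065], 0.58)]
katori [([0.445, 0.106, 0.015], 0.75), ([0.597, -0.011, 0.044], 0.56)]
tub [([0.649, -0.337, 0.055], 0.77)]
{'t': 1.3, 'joints': [-1.4, 0.528, 1.433, -0.0, 1.181, -0.178], 'qvel': [0.002, 0.002, -0.001, 0.0, -0.0, 0.001], 'joint_efforts': [0.001, -44.001, -17.698, 0.064, 0.051, -0.0], 'tool_pos': [0.214, -0.587, 0.223], 'orientation': [-0.0, 0.985, 0.174, -0.0], 'force': [-1.036, 0.143, 0.385], 'ft_torque': [-0.004, 0.004, -0.017], 'grip_force': 0.0, 'width': 1.004}
```

View pics/top0.png

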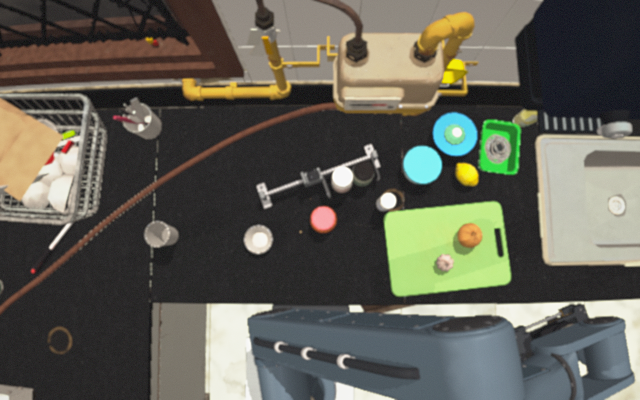

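View pics/side0.png

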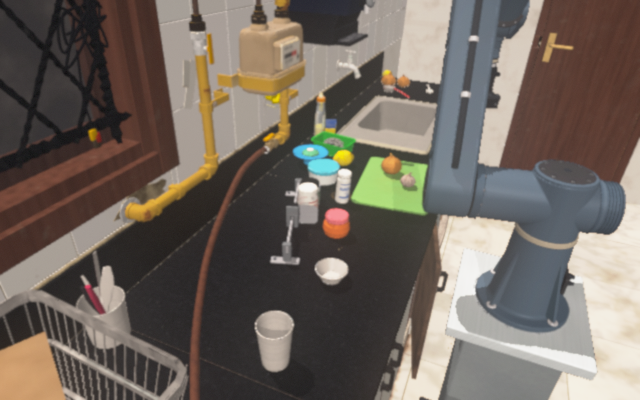

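The top view shows the rack from (265,195) to (373,160), with the stop near (315,178), the pot at (323,219), the bowl at (258,240) and the shaker at (390,201). I'll zoom in on the rack.

Run:
```python
from h import *
p=cam('top'); im=p['image'][135:260,235:405,::-1]
cv2.imwrite('pics/c1.png',cv2.resize(im,None,fx=4.7,fy=4.7,interpolation=cv2.INTER_CUBIC))
for l in ['rack','stop','release','lip','pot','katori']:
    for t in trace(l,p)[:1]:
        m=t['pixels'].astype(np.uint8); ys,xs=np.nonzero(m)
        print(l,t['conf'],cv2.minAreaRect(np.c_[xs,ys].astype(np.float32)),len(xs))
```

```text
rack 0.91 ((320.35723876953125, 180.80567932128906), (32.53898239135742, 123.7129135131836), 69.5026626586914) 699
stop 0.69 ((315.5431213378906, 183.76724243164062), (28.624807357788086, 19.564661026000977), 66.80140686035156) 252
release 0.6 ((313.0, 175.00001525878906), (8.22192096710205, 11.384199142456055), 71.56504821777344) 88
lip 0.87 ((315.5862121582031, 184.0345001220703), (29.9378719329834, 19.695966720581055), 66.80140686035156) 266
pot 0.6 ((322.5, 218.5), (23.0, 23.0), 90.0) 462
katori 0.94 ((257.75, 237.75001525878906), (26.16295051574707, 25.45584487915039), 45.0) 556
```

View pics/c1.png

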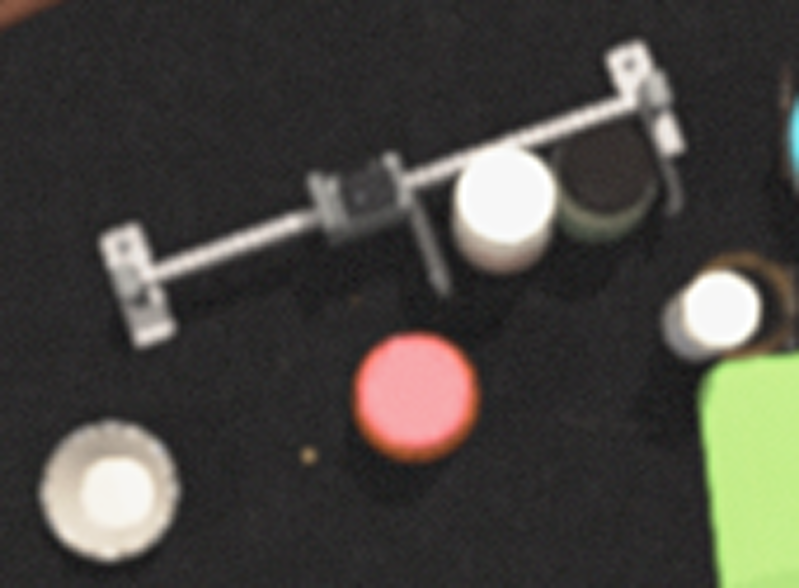

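The crop shows these crop-pixel positions:
- bar top: (155,272) to (632,103)
- pad: about (372,193)
- lip: (320,203)
- stop plate: (397,165) to (445,290)
- fixed plate: (655,95) to (675,205)
- pot lid: (416,392)
- bowl: (110,490)

Run:
```python
from h import *
p=cam('top')
P=lambda u,v,z: atz(p,u/4.7+235-.4,v/4.7+135-.4,z)
a=P(155,272,.056);b=P(632,103,.056)
d=(a-b)[:2];d/=np.linalg.norm(d); yaw=np.arctan2(-d[0],d[1]); print('a',a,'b',b,'ydir',d,'yaw',np.degrees(yaw))
ex=np.array([d[1],-d[0]])
# feet outer ends at z=.061: y=+.196 / -.178
L=P(112,232,.0);
pts=dict(footL=P(125,285,.061),footR=P(645,98,.061),pad=P(372,193,.077),lip=P(320,203,.09),plateTop=P(403,180,.064),plateout=P(445,290,.05),fixout=P(675,208,.06),fixin=P(650,100,.064),pot=P(416,392,.065),katori=P(110,490,.034),salt=P(722,308,.105),white=P(505,190,.098),black=P(605,165,.082),footLtop=P(122,230,.005),footLbot=P(155,340,.005),footRtop=P(625,50,.005),footRbot=P(672,148,.005))
for k,v in pts.items(): print(k,v.round(3),'along',round(v[:2]@d,4),'perp',round(v[:2]@ex,4))
print('barperp',a[:2]@ex,b[:2]@ex)
```

```text
a [0.57444341 0.09298032 0.056     ] b [ 0.68107071 -0.20384866  0.056     ] ydir [-0.33807066  0.94112073] yaw 19.75937155282408
footL [0.566 0.111 0.061] along -0.087 perp 0.5697
footR [ 0.683 -0.212  0.061] along -0.43 perp 0.5713
pad [ 0.62  -0.042  0.077] along -0.2495 perp 0.5691
lip [ 0.611 -0.011  0.09 ] along -0.2175 perp 0.5715
plateTop [ 0.631 -0.061  0.064] along -0.2706 perp 0.5728
plateout [ 0.564 -0.087  0.05 ] along -0.2724 perp 0.5013
fixout [ 0.614 -0.229  0.06 ] along -0.4231 perp 0.5
fixin [ 0.681 -0.214  0.064] along -0.4319 perp 0.5685
pot [ 0.499 -0.069  0.065] along -0.2339 perp 0.4463
katori [0.44  0.122 0.034] along -0.034 perp 0.4556
salt [ 0.545 -0.251  0.105] along -0.4204 perp 0.4284
white [ 0.618 -0.123  0.098] along -0.3246 perp 0.5397
black [ 0.636 -0.184  0.082] along -0.3886 perp 0.5364
footLtop [0.61  0.123 0.005] along -0.0908 perp 0.6153
footLbot [0.538 0.1   0.005] along -0.0881 perp 0.5399
footRtop [ 0.729 -0.205  0.005] along -0.4389 perp 0.6166
footRbot [ 0.663 -0.234  0.005] along -0.4446 perp 0.5451
barperp 0.5720545153634561 0.5720545153634561
```

Request:
step_arm:
  linear:
    - [2.5, 3.4, 0]
    - [2.5, 3.4, 0]
    - [2.5, 3.4, 0]
    - [2.5, 3.4, 0]
    - [2.5, 3.4, 0]
    - [2.5, 3.4, 0]
    - [2.5, 3.4, 0]
    - [2.5, 3.4, 0]
  turn:
    - [0, 0, 0]
    - [0, 0, 0]
    - [0, 0, 0]
    - [0, 0, 0]
    - [0, 0, 0]
    - [0, 0, 0]
    - [0, 0, 0]
    - [0, 0, 0]
  fingers: -1

```text
t: 2.5
tool_pos: [0.4145, -0.314, 0.2228]
orientation: [0.0, 0.985, 0.173, 0.0]
force: [0.2, -0.1, -0.3]
width: 0.36
grip_force: 0.0
```

Request:
step_arm:
  linear:
    - [2.5, 3.4, 0]
    - [2.5, 3.4, 0]
    - [2.5, 3.4, 0]
    - [2.5, 3.4, 0]
    - [2.6, 3.4, -2]
    - [2.7, 3.4, -3]
    - [2.7, 3.4, -3]
    - [2.7, 3.4, -2]
  turn:
    - [0, 0, 0]
    - [0, 0, 0]
    - [0, 0, 0]
    - [0, 0, 0]
    - [0, 0, 0]
    - [0, 0, 0]
    - [0, 0, 0]
    - [0, 0, 0]

```text
t: 3.3
tool_pos: [0.6178, -0.0454, 0.1239]
orientation: [-0.0, 0.985, 0.173, -0.001]
force: [0.7, -0.2, 0.8]
width: 0.001
grip_force: 0.0
```

Request:
step_arm:
  linear:
    - [0.1, 0.1, 0]
    - [0, 0, 0]
    - [0, 0, 0]
  turn:
    - [0, 0, 0]
    - [0, 0, 0]
    - [0, 0, 0]

```text
t: 3.6
tool_pos: [0.6186, -0.0468, 0.1263]
orientation: [0.0, 0.985, 0.173, 0.0]
force: [0.0, -0.6, -0.1]
width: 0.007
grip_force: 0.0
```

Run:
```python
from h import *
for n in('top','side'):
    p=cam(n); 
    c=(235,135,170,125) if n=='top' else (240,150,160,120)
    cv2.imwrite(f'pics/{n}1.png',cv2.resize(p['image'][c[1]:c[1]+c[3],c[0]:c[0]+c[2],::-1],None,fx=4.7,fy=4.7,interpolation=cv2.INTER_CUBIC))
    for X in ([.620,-.042,.077],[.612,-.014,.08]): print(n,(proj(p,X)-c[:2])*4.7)
    for l in ['pad_top','lip','stop_face','release']: print(l,[(np.round(b['at'],3).tolist(),round(b['conf'],2)) for b in boxes_of(l,p)[:2]])
s=read_state();print({k:np.round(v,3).tolist() for k,v in s.items()})
```

```text
top [369.51589826 191.06496433]
top [323.3498353  203.12832082]
pad_top []
lip []
stop_face []
release []
side [254.84642995 257.39727784]
side [246.5978247  278.30478044]
pad_top [([0.603, -0.074, 0.051], 0.5)]
lip [([0.599, -0.069, 0.056], 0.81), ([0.622, -0.188, 0.081], 0.53)]
stop_face [([0.608, -0.068, 0.045], 0.6)]
release [([0.444, 0.106, 0.015], 0.48)]
{'t': 4.1, 'joints': [-0.254, 0.639, 1.529, 0.0, 0.973, 0.968], 'qvel': [0.005, 0.003, 0.0, 0.001, -0.001, 0.0], 'joint_efforts': [-0.078, -45.731, -14.493, 0.058, -0.043, -0.0], 'tool_pos': [0.619, -0.046, 0.126], 'orientation': [0.0, 0.985, 0.173, 0.0], 'force': [0.29, -0.303, 0.491], 'ft_torque': [-0.013, 0.024, -0.012], 'grip_force': 0.0, 'width': 0.005}
```

View pics/side1.png

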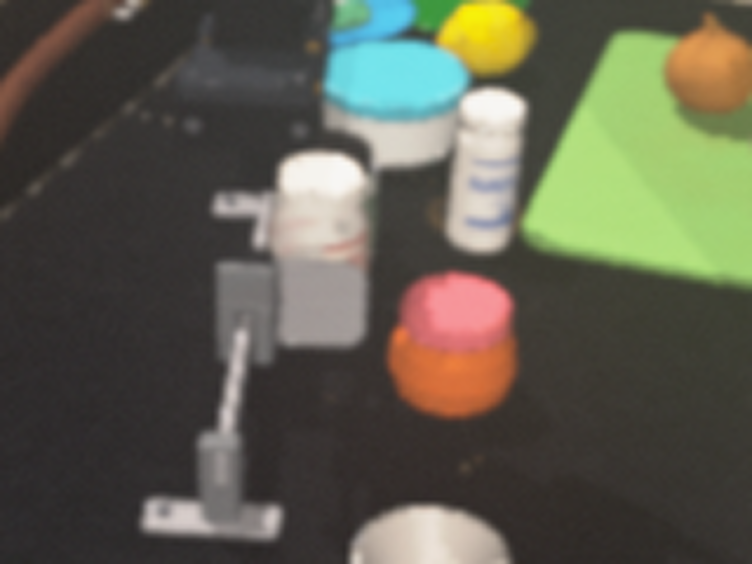

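The side view shows the lip at crop (247,270), which fits my projection, so I can come down onto the pad.

Request:
step_arm:
  linear:
    - [0.2, 0.1, -1.5]
    - [0.1, 0, -1.5]
    - [0, 0, -1]
    - [0, 0, -0.5]
    - [0, 0, -0.3]
    - [0, 0, -0.3]
  turn:
    - [0, 0, 0]
    - [0, 0, 0]
    - [0, 0, 0]
    - [0, 0, 0]
    - [0, 0, 0]
    - [0, 0, 0]

```text
t: 4.7
tool_pos: [0.6209, -0.0446, 0.0744]
orientation: [-0.0, 0.985, 0.174, -0.001]
force: [-2.8, 0.4, 3.5]
width: -0.001
grip_force: 1.8
```

Request:
step_arm:
  linear:
    - [0, 0, -0.3]
    - [0, 0, -0.2]
    - [0, 0, -0.1]
    - [0, 0, 0]
  turn:
    - [0, 0, 0]
    - [0, 0, 0]
    - [0, 0, 0]
    - [0, 0, 0]

```text
t: 5.1
tool_pos: [0.6212, -0.0451, 0.0703]
orientation: [0.0, 0.985, 0.174, -0.0]
force: [-5.2, 0.4, 11.0]
width: 0.011
grip_force: 5.1
```

Request:
step_arm:
  linear:
    - [-0.2, 0.47, 0]
    - [-0.2, 0.47, 0]
    - [-0.2, 0.47, 0]
    - [-0.3, 0.85, 0]
    - [-0.34, 0.94, 0]
    - [-0.34, 0.94, 0]
  turn:
    - [0, 0, 0]
    - [0, 0, 0]
    - [0, 0, 0]
    - [0, 0, 0]
    - [0, 0, 0]
    - [0, 0, 0]

```text
t: 5.7
tool_pos: [0.6068, -0.0049, 0.0703]
orientation: [0.002, 0.985, 0.174, 0.001]
force: [-2.4, -3.4, 7.8]
width: 0.006
grip_force: 3.9
```

Request:
step_arm:
  linear:
    - [-0.34, 0.94, 0]
    - [-0.34, 0.94, 0]
    - [-0.34, 0.94, 0]
    - [-0.34, 0.94, 0]
    - [-0.34, 0.94, 0]
    - [-0.34, 0.94, 0]
  turn:
    - [0, 0, 0]
    - [0, 0, 0]
    - [0, 0, 0]
    - [0, 0, 0]
    - [0, 0, 0]
    - [0, 0, 0]

```text
t: 6.3
tool_pos: [0.586, 0.0518, 0.0703]
orientation: [0.001, 0.985, 0.174, 0.001]
force: [-3.6, -4.2, 8.9]
width: 0.004
grip_force: 4.5
```

Request:
step_arm:
  linear:
    - [-0.34, 0.94, 0]
    - [-0.2, 0.5, 0]
    - [-0.2, 0.5, 0]
    - [0, 0, 0]
  turn:
    - [0, 0, 0]
    - [0, 0, 0]
    - [0, 0, 0]
    - [0, 0, 0]

```text
t: 6.7
tool_pos: [0.5813, 0.0718, 0.0706]
orientation: [0.001, 0.985, 0.174, 0.004]
force: [0.4, 0.1, 6.7]
width: 0.006
grip_force: 2.9
```

Request:
step_arm:
  linear:
    - [-0.15, 0.4, -0.05]
    - [-0.15, 0.4, 0]
    - [-0.1, 0.3, 0]
    - [0, 0, 0]
  turn:
    - [0, 0, 0]
    - [0, 0, 0]
    - [0, 0, 0]
    - [0, 0, 0]

```text
t: 7.1
tool_pos: [0.5806, 0.0753, 0.0703]
orientation: [0.008, 0.984, 0.176, 0.005]
force: [3.3, -23.8, 3.1]
width: 0.006
grip_force: 13.4
```

Request:
step_arm:
  linear:
    - [0.3, -0.8, 0]
    - [0.2, -0.4, 0.5]
    - [0, 0, 2]
    - [0, 0, 3]
    - [-3, 0, 1]
    - [-5, 0, 1]
    - [-5, 0, 0]
    - [-5, 0, 0]
  turn:
    - [0, 0, 0]
    - [0, 0, 0]
    - [0, 0, 0]
    - [0, 0, 0]
    - [0, 0, 0]
    - [0, 0, 0]
    - [0, 0, 0]
    - [0, 0, 0]

```text
t: 7.9
tool_pos: [0.3997, 0.0712, 0.1437]
orientation: [0.001, 0.985, 0.174, 0.002]
force: [-0.2, -0.2, -1.0]
width: 0.007
grip_force: 0.0
```

Request:
step_arm:
  linear:
    - [0, -4, 0]
    - [0, -4, 0]
    - [0, -4, 0]
    - [0, 0, 0]
  turn:
    - [0, 0, 0]
    - [0, 0, 0]
    - [0, 0, 0]
    - [0, 0, 0]
  fingers: 0

```text
t: 8.3
tool_pos: [0.403, -0.0535, 0.1437]
orientation: [0.002, 0.985, 0.171, 0.003]
force: [1.0, -0.1, 0.7]
width: 0.283
grip_force: 0.0
```

Run:
```python
from h import *
for n in('top','side'):
    p=cam(n); 
    c=(235,135,170,125) if n=='top' else (240,150,160,120)
    cv2.imwrite(f'pics/{n}2.png',cv2.resize(p['image'][c[1]:c[1]+c[3],c[0]:c[0]+c[2],::-1],None,fx=4.7,fy=4.7,interpolation=cv2.INTER_CUBIC))
    d=np.array([-.338,.941]);ex=np.array([.941,.338])
    for l in ['lip','stop_face','pot','jar_white_lid']: print(n,l,[(np.round(b['at'],3).tolist(),(np.array(b['at'])[:2]@d).round(3),(np.array(b['at'])[:2]@ex).round(3),round(b['conf'],2)) for b in boxes_of(l,p)[:1]])
s=read_state();print({k:np.round(v,3).tolist() for k,v in s.items()})
```

```text
top lip [([0.579, 0.052, 0.069], np.float64(-0.147), np.float64(0.562), 0.65)]
top stop_face [([0.578, 0.057, 0.065], np.float64(-0.141), np.float64(0.563), 0.75)]
top pot [([0.5, -0.076, 0.066], np.float64(-0.24), np.float64(0.444), 0.65)]
top jar_white_lid [([0.605, -0.125, 0.094], np.float64(-0.323), np.float64(0.527), 0.68)]
side lip [([0.568, 0.028, 0.057], np.float64(-0.165), np.float64(0.544), 0.81)]
side stop_face [([0.569, 0.032, 0.052], np.float64(-0.162), np.float64(0.547), 0.58)]
side pot [([0.567, 0.029, 0.051], np.float64(-0.164), np.float64(0.544), 0.64)]
side jar_white_lid [([0.607, -0.103, 0.06], np.float64(-0.302), np.float64(0.536), 0.82)]
{'t': 8.8, 'joints': [-0.398, 0.381, 2.051, 0.0, 0.71, 0.822], 'qvel': [-0.007, 0.001, -0.003, -0.001, 0.001, -0.0], 'joint_efforts': [0.001, -28.857, -9.395, 0.051, -0.029, 0.001], 'tool_pos': [0.4, -0.048, 0.143], 'orientation': [-0.0, 0.985, 0.174, -0.0], 'force': [-0.437, 0.439, -0.061], 'ft_torque': [0.002, 0.052, 0.033], 'grip_force': 0.0, 'width': 0.496}
```

View pics/top2.png

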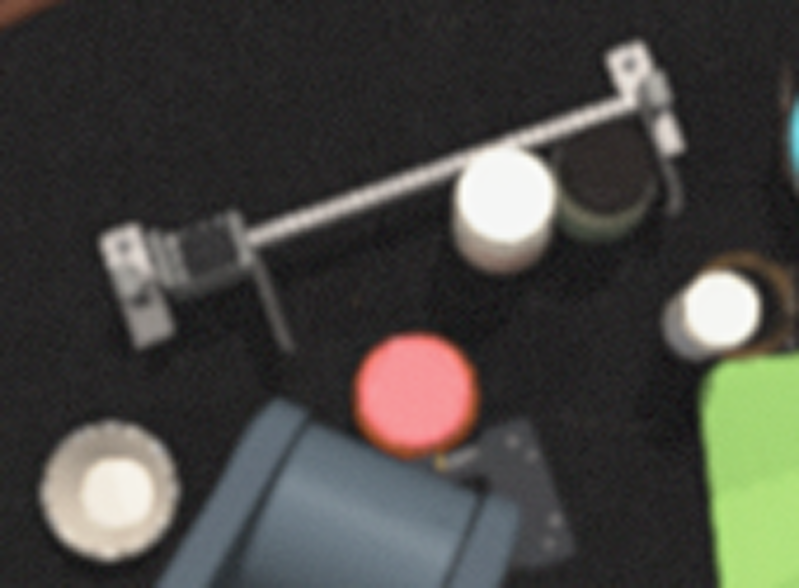

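The stop is at the end of its travel, and the jars and pot haven't moved. Next I'll lower the half-open fingers behind the pot.

Request:
step_arm:
  linear:
    - [0.9, -1.6, -1]
    - [0.9, -1.5, -1]
    - [0.9, -1.5, -2]
    - [0, 0, -3]
    - [0, 0, -2.5]
    - [0, 0, -1.4]
    - [0, 0, 0]
  turn:
    - [0, 0, 0]
    - [0, 0, 0]
    - [0, 0, 0]
    - [0, 0, 0]
    - [0, 0, 0]
    - [0, 0, 0]
    - [0, 0, 0]

```text
t: 9.5
tool_pos: [0.4261, -0.0939, 0.0324]
orientation: [-0.001, 0.985, 0.174, -0.002]
force: [-0.2, -0.5, 0.2]
width: 0.499
grip_force: 0.0
```

Request:
step_arm:
  linear:
    - [0.94, 0.34, 0.3]
    - [0.94, 0.34, 0.2]
    - [0.94, 0.34, 0]
    - [0.94, 0.34, 0]
    - [0.94, 0.34, 0]
    - [0.94, 0.34, 0]
    - [0.94, 0.34, 0]
    - [0, 0, 0]
  turn:
    - [0, 0, 0]
    - [0, 0, 0]
    - [0, 0, 0]
    - [0, 0, 0]
    - [0, 0, 0]
    - [0, 0, 0]
    - [0, 0, 0]
    - [0, 0, 0]

```text
t: 10.3
tool_pos: [0.4935, -0.0702, 0.0392]
orientation: [-0.0, 0.985, 0.174, -0.0]
force: [-2.3, 0.1, 3.6]
width: 0.498
grip_force: 1.8
```

Run:
```python
from h import *
d=np.array([-.338,.941]);ex=np.array([.941,.338])
p=cam('side')
c=(240,150,160,120)
cv2.imwrite(f'pics/side3.png',cv2.resize(p['image'][c[1]:c[1]+c[3],c[0]:c[0]+c[2],::-1],None,fx=4.7,fy=4.7,interpolation=cv2.INTER_CUBIC))
s=read_state();print({k:np.round(v,3).tolist() for k,v in s.items()}, s['tool_pos'][:2]@d,s['tool_pos'][:2]@ex)
```

```text
{'t': 10.35, 'joints': [-0.366, 0.672, 1.888, 0.0, 0.582, 0.855], 'qvel': [-0.005, 0.0, 0.011, 0.006, -0.02, -0.006], 'joint_efforts': [-0.198, -37.913, -7.481, -0.014, -0.425, 0.014], 'tool_pos': [0.493, -0.07, 0.039], 'orientation': [-0.0, 0.985, 0.174, 0.0], 'force': [-1.338, 1.228, 3.189], 'ft_torque': [0.124, 0.236, -0.004], 'grip_force': 1.722, 'width': 0.497} -0.23297127110558274 0.44055525394063433
```

View pics/side3.png

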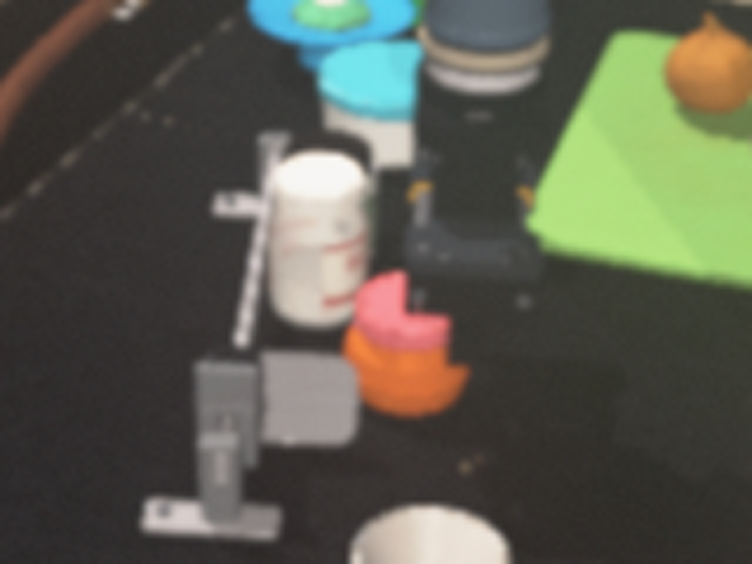

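The side view shows the pot upright in the fingers' cradle, moving towards the gap with clearance to the jar. I'll keep pushing.

Request:
step_arm:
  linear:
    - [0.94, 0.34, 0]
    - [0.94, 0.34, 0]
    - [0.94, 0.34, 0]
    - [0.75, 0.27, 0]
    - [0.38, 0.13, 0]
    - [0.28, 0.1, 0]
    - [0, 0, 0]
  turn:
    - [0, 0, 0]
    - [0, 0, 0]
    - [0, 0, 0]
    - [0, 0, 0]
    - [0, 0, 0]
    - [0, 0, 0]
    - [0, 0, 0]

```text
t: 11.05
tool_pos: [0.5345, -0.0554, 0.039]
orientation: [-0.0, 0.985, 0.174, -0.001]
force: [-3.7, -1.3, 4.2]
width: 0.499
grip_force: 3.0
```

Request:
step_arm:
  linear:
    - [0.28, 0.1, 0]
    - [0.28, 0.1, 0]
    - [0, 0, 0]
  turn:
    - [0, 0, 0]
    - [0, 0, 0]
    - [0, 0, 0]

```text
t: 11.35
tool_pos: [0.5399, -0.0535, 0.039]
orientation: [-0.0, 0.985, 0.174, -0.001]
force: [-3.4, -0.5, 4.6]
width: 0.501
grip_force: 3.1
```

Request:
step_arm:
  linear:
    - [0.28, 0.1, 0]
    - [0.28, 0.1, 0]
    - [0, 0, 0]
  turn:
    - [0, 0, 0]
    - [0, 0, 0]
    - [0, 0, 0]

```text
t: 11.65
tool_pos: [0.5454, -0.0514, 0.039]
orientation: [-0.0, 0.985, 0.174, -0.001]
force: [-3.9, -0.3, 4.9]
width: 0.5
grip_force: 3.2
```

Run:
```python
from h import *
d=np.array([-.338,.941]);ex=np.array([.941,.338])
p=cam('side')
c=(240,150,160,120)
cv2.imwrite(f'pics/side4.png',cv2.resize(p['image'][c[1]:c[1]+c[3],c[0]:c[0]+c[2],::-1],None,fx=4.7,fy=4.7,interpolation=cv2.INTER_CUBIC))
s=read_state();print(s['force'],s['tool_pos'], s['tool_pos'][:2]@d,s['tool_pos'][:2]@ex)
```

```text
[-3.0990542  -1.04333665  5.30535509] [ 0.54540175 -0.05149567  0.03901063] -0.23280321307216476 0.4958175084335668
```

View pics/side4.png

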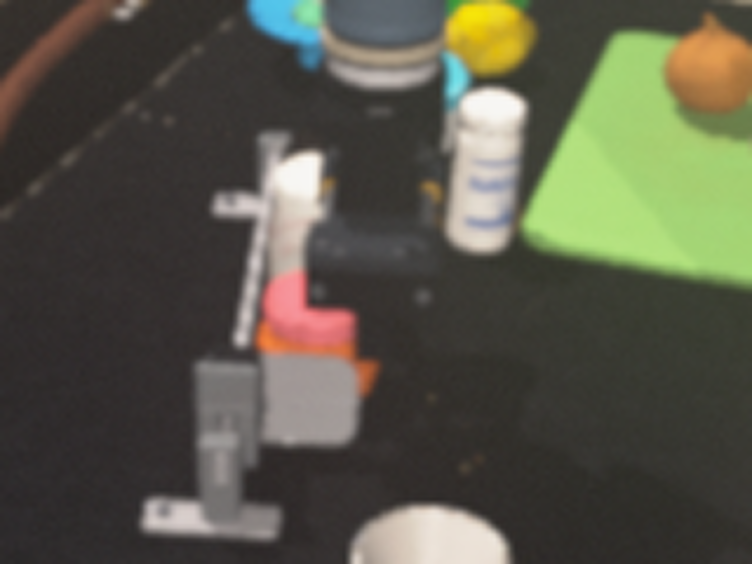

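The side view shows the pot in the gap and nearly at the bar. I'll push gently until it makes contact.

Request:
step_arm:
  linear:
    - [0.19, 0.07, 0]
    - [0.19, 0.07, 0]
    - [0, 0, 0]
  turn:
    - [0, 0, 0]
    - [0, 0, 0]
    - [0, 0, 0]

```text
t: 12.0
tool_pos: [0.5486, -0.0502, 0.039]
orientation: [-0.001, 0.985, 0.174, -0.002]
force: [-5.4, -1.6, 5.5]
width: 0.501
grip_force: 3.8
```

Request:
step_arm:
  linear:
    - [0.19, 0.07, 0]
    - [0.19, 0.07, 0]
    - [0, 0, 0]
  turn:
    - [0, 0, 0]
    - [0, 0, 0]
    - [0, 0, 0]

```text
t: 12.3
tool_pos: [0.5493, -0.0495, 0.0389]
orientation: [-0.001, 0.985, 0.174, -0.005]
force: [-10.4, -6.7, 10.2]
width: 0.501
grip_force: 7.7
```

Request:
step_arm:
  linear:
    - [-0.4, -0.14, 0]
    - [-1.9, -0.7, 0]
    - [-2.8, -1, 0]
    - [-2.8, -1, 1]
    - [0, 0, 4]
    - [0, 0, 4.5]
    - [1, 3, 0]
    - [1, 3, 0]
  turn:
    - [0, 0, 0]
    - [0, 0, 0]
    - [0, 0, 0]
    - [0, 0, 0]
    - [0, 0, 0]
    - [0, 0, 0]
    - [0, 0, 0]
    - [0, 0, 0]

```text
t: 13.1
tool_pos: [0.4977, -0.0177, 0.1359]
orientation: [0.001, 0.985, 0.172, 0.003]
force: [0.2, -0.3, -0.5]
width: 0.499
grip_force: 0.0
```

Request:
step_arm:
  linear:
    - [1.8, 3.6, 0]
    - [1.8, 3.6, 0]
    - [1.8, 3.6, 0]
    - [1.8, 3, 0]
    - [0, 0, 0]
    - [0, 0, 0]
  turn:
    - [0, 0, 0]
    - [0, 0, 0]
    - [0, 0, 0]
    - [0, 0, 0]
    - [0, 0, 0]
    - [0, 0, 0]
  fingers: -1

```text
t: 13.7
tool_pos: [0.5674, 0.1216, 0.1336]
orientation: [0.0, 0.985, 0.174, 0.0]
force: [-0.8, 1.0, -1.5]
width: 0.054
grip_force: 0.0
```

Run:
```python
from h import *
d=np.array([-.338,.941]);ex=np.array([.941,.338])
for n in('top','side'):
    p=cam(n)
    for l in ['pot','jar_white_lid','jar_black_lid','lip']: print(n,l,[(np.round(b['at'],3).tolist(),(np.array(b['at'])[:2]@d).round(3),(np.array(b['at'])[:2]@ex).round(3),round(b['conf'],2)) for b in boxes_of(l,p)[:1]])
    if n=='top':
      c=(235,135,170,125);cv2.imwrite(f'pics/top5.png',cv2.resize(p['image'][c[1]:c[1]+c[3],c[0]:c[0]+c[2],::-1],None,fx=4.7,fy=4.7,interpolation=cv2.INTER_CUBIC))
s=read_state();print(s['force'],s['tool_pos'], s['tool_pos'][:2]@d,s['tool_pos'][:2]@ex)
```

```text
top pot [([0.577, -0.042, 0.065], np.float64(-0.235), np.float64(0.529), 0.95)]
top jar_white_lid [([0.602, -0.125, 0.092], np.float64(-0.321), np.float64(0.525), 0.86)]
top jar_black_lid [([0.628, -0.185, 0.082], np.float64(-0.386), np.float64(0.528), 0.59)]
top lip [([0.572, 0.042, 0.066], np.float64(-0.154), np.float64(0.553), 0.56)]
side pot [([0.573, -0.024, 0.06], np.float64(-0.217), np.float64(0.531), 0.67)]
side jar_white_lid [([0.604, -0.104, 0.077], np.float64(-0.302), np.float64(0.534), 0.68)]
side jar_black_lid [([0.625, -0.186, 0.08], np.float64(-0.387), np.float64(0.525), 0.71)]
side lip [([0.565, 0.028, 0.059], np.float64(-0.165), np.float64(0.541), 0.82)]
[ 0.60407898 -0.25448005  0.33566248] [0.56704429 0.12019331 0.13413063] -0.07855906764486525 0.5742140122764844
```

View pics/top5.png

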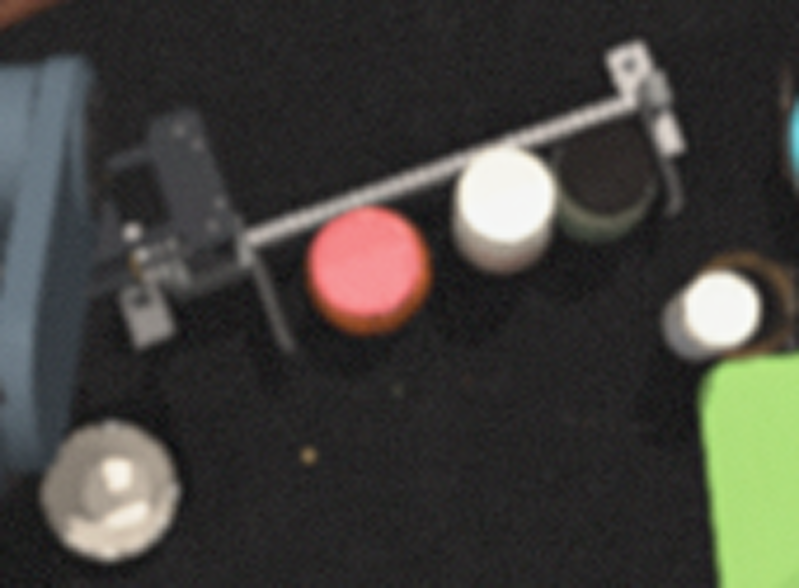

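The top view shows the pot against the bar between the white jar and the stop, with the gripper over the stop's far end. I'll lower it behind the lip.

Request:
step_arm:
  linear:
    - [0, 0, -2]
    - [0, 0, -2]
    - [0, 0, -1.2]
    - [0, 0, -0.8]
    - [0, 0, 0]
  turn:
    - [0, 0, 0]
    - [0, 0, 0]
    - [0, 0, 0]
    - [0, 0, 0]
    - [0, 0, 0]

```text
t: 14.7
tool_pos: [0.5664, 0.1206, 0.073]
orientation: [-0.0, 0.985, 0.173, -0.001]
force: [-0.2, -0.4, 0.0]
width: 0.001
grip_force: 0.0
```

Request:
step_arm:
  linear:
    - [0.17, -0.47, 0]
    - [0.17, -0.47, 0]
    - [0.17, -0.47, 0]
    - [0.17, -0.47, 0]
  turn:
    - [0, 0, 0]
    - [0, 0, 0]
    - [0, 0, 0]
    - [0, 0, 0]

```text
t: 15.1
tool_pos: [0.5745, 0.1013, 0.0746]
orientation: [0.0, 0.985, 0.173, 0.001]
force: [0.5, 0.3, -0.1]
width: 0.007
grip_force: 0.0
```

Request:
step_arm:
  linear:
    - [0.17, -0.47, 0]
    - [0.17, -0.47, 0]
    - [0.17, -0.47, 0]
    - [0.17, -0.47, 0]
  turn:
    - [0, 0, 0]
    - [0, 0, 0]
    - [0, 0, 0]
    - [0, 0, 0]

```text
t: 15.5
tool_pos: [0.5801, 0.0851, 0.0743]
orientation: [-0.002, 0.985, 0.173, -0.0]
force: [-1.2, 10.1, 3.7]
width: 0.002
grip_force: 4.6
```

Request:
step_arm:
  linear:
    - [0.17, -0.47, 0]
    - [0.17, -0.47, 0]
    - [0.17, -0.47, 0]
    - [0.17, -0.47, 0]
  turn:
    - [0, 0, 0]
    - [0, 0, 0]
    - [0, 0, 0]
    - [0, 0, 0]

```text
t: 15.9
tool_pos: [0.5868, 0.0667, 0.0743]
orientation: [-0.002, 0.985, 0.173, -0.0]
force: [-0.3, 7.8, 2.3]
width: 0.007
grip_force: 4.0
```

Run:
```python
from h import *
d=np.array([-.338,.941]);ex=np.array([.941,.338])
p=cam('side');c=(240,150,160,120)
cv2.imwrite('pics/side6.png',cv2.resize(p['image'][c[1]:c[1]+c[3],c[0]:c[0]+c[2],::-1],None,fx=4.7,fy=4.7,interpolation=cv2.INTER_CUBIC))
s=read_state();print(s['force'],s['tool_pos'], s['tool_pos'][:2]@d,s['tool_pos'][:2]@ex)
```

```text
[-1.02549081  6.75517293  2.7277105 ] [0.58713469 0.06571774 0.07427242] -0.13661113432426497 0.5747063378704113
```

View pics/side6.png

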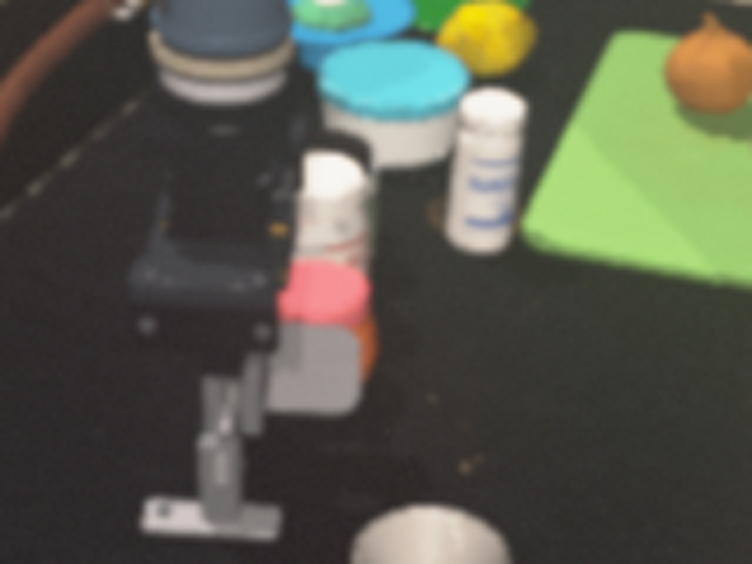

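The side view shows the stop plate closing on the pot and everything upright, so I'll continue.

Request:
step_arm:
  linear:
    - [0.17, -0.47, 0]
    - [0.17, -0.47, 0]
    - [0.17, -0.47, 0]
    - [0.17, -0.47, 0]
  turn:
    - [0, 0, 0]
    - [0, 0, 0]
    - [0, 0, 0]
    - [0, 0, 0]

```text
t: 16.35
tool_pos: [0.5932, 0.0489, 0.0743]
orientation: [-0.003, 0.985, 0.172, -0.0]
force: [-1.6, 15.9, 3.6]
width: 0.002
grip_force: 8.0
```

Request:
step_arm:
  linear:
    - [0.17, -0.47, 0]
    - [0.1, -0.28, 0]
    - [0, 0, 0]
  turn:
    - [0, 0, 0]
    - [0, 0, 0]
    - [0, 0, 0]

```text
t: 16.65
tool_pos: [0.5938, 0.0471, 0.0743]
orientation: [-0.008, 0.985, 0.171, -0.002]
force: [-2.5, 27.3, 6.6]
width: 0.005
grip_force: 13.3
```

Request:
step_arm:
  linear:
    - [-0.3, 0.9, 0]
    - [-0.3, 0.9, 0.2]
    - [-0.3, 0.9, 2]
    - [-0.5, 1.5, 4]
    - [-1, 4, 2]
    - [-1, 5, 0]
    - [0, 5, 0]
    - [0, 0, 0]
  turn:
    - [0, 0, 0]
    - [0, 0, 0]
    - [0, 0, 0]
    - [0, 0, 0]
    - [0, 0, 0]
    - [0, 0, 0]
    - [0, 0, 0]
    - [0, 0, 0]

```text
t: 17.45
tool_pos: [0.5629, 0.2242, 0.1568]
orientation: [-0.001, 0.984, 0.176, 0.001]
force: [-0.0, -0.4, 0.4]
width: -0.0
grip_force: 0.0
```

Run:
```python
from h import *
d=np.array([-.338,.941]);ex=np.array([.941,.338])
for n in('top','side'):
    p=cam(n)
    for l in ['pot','jar_white_lid','jar_black_lid','lip','release','katori']: print(n,l,[(np.round(b['at'],3).tolist(),(np.array(b['at'])[:2]@d).round(3),(np.array(b['at'])[:2]@ex).round(3),round(b['conf'],2)) for b in boxes_of(l,p)[:1]])
    if n=='top':
      c=(235,135,170,125);cv2.imwrite(f'pics/top7.png',cv2.resize(p['image'][c[1]:c[1]+c[3],c[0]:c[0]+c[2],::-1],None,fx=4.7,fy=4.7,interpolation=cv2.INTER_CUBIC))
```

```text
top pot [([0.58, -0.071, 0.067], np.float64(-0.263), np.float64(0.522), 0.58)]
top jar_white_lid [([0.603, -0.132, 0.094], np.float64(-0.328), np.float64(0.523), 0.92)]
top jar_black_lid [([0.629, -0.185, 0.085], np.float64(-0.386), np.float64(0.529), 0.59)]
top lip [([0.58, -0.071, 0.065], np.float64(-0.263), np.float64(0.522), 0.65)]
top release []
top katori [([0.442, 0.124, 0.012], np.float64(-0.033), np.float64(0.457), 0.71)]
side pot [([0.576, -0.062, 0.061], np.float64(-0.253), np.float64(0.52), 0.76)]
side jar_white_lid [([0.606, -0.11, 0.085], np.float64(-0.309), np.float64(0.533), 0.94)]
side jar_black_lid []
side lip [([0.586, -0.018, 0.055], np.float64(-0.215), np.float64(0.545), 0.98)]
side release []
side katori [([0.442, 0.109, 0.018], np.float64(-0.047), np.float64(0.453), 0.85)]
```

View pics/top7.png

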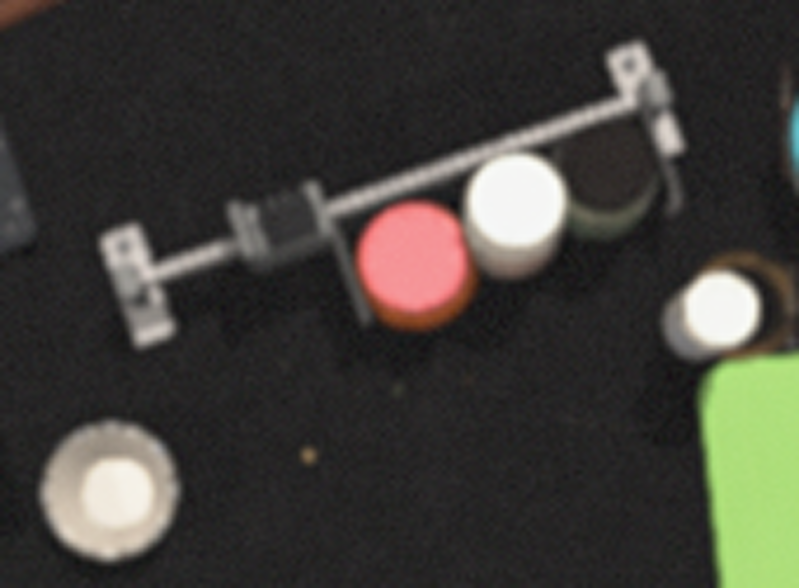

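The last top view shows the row closed: plate, pot, white jar and black jar all touch. The pot sits about 8–10 mm off the bar, close to the limit, so I'll nudge it back.

Request:
step_arm:
  linear:
    - [-1.2, -4.6, 0]
    - [-1.2, -4.6, 0]
    - [-1.2, -4.6, 0]
    - [-1.2, -4.6, 0]
    - [-1.2, -4.6, 0]
    - [-1.1, -4.6, 0]
    - [-1.1, -4.4, 0]
    - [0, 0, 0]
  turn:
    - [0, 0, 0]
    - [0, 0, 0]
    - [0, 0, 0]
    - [0, 0, 0]
    - [0, 0, 0]
    - [0, 0, 0]
    - [0, 0, 0]
    - [0, 0, 0]
  fingers: -0.3

```text
t: 18.95
tool_pos: [0.481, -0.1062, 0.1563]
orientation: [0.001, 0.985, 0.17, 0.001]
force: [0.6, -0.0, 0.9]
width: 0.35
grip_force: 0.0
```

Request:
step_arm:
  linear:
    - [0, 0, -3]
    - [0, 0, -4]
    - [0, 0, -3]
    - [0, 0, -1.8]
    - [0, 0, 0]
  turn:
    - [0, 0, 0]
    - [0, 0, 0]
    - [0, 0, 0]
    - [0, 0, 0]
    - [0, 0, 0]

```text
t: 19.45
tool_pos: [0.4797, -0.0997, 0.0359]
orientation: [-0.002, 0.985, 0.174, -0.002]
force: [-0.0, 0.9, 0.2]
width: 0.348
grip_force: 0.0
```

Request:
step_arm:
  linear:
    - [0.82, 0.67, 0.2]
    - [0.94, 0.34, 0.1]
    - [0.94, 0.34, 0]
    - [0.94, 0.34, 0]
    - [0.94, 0.34, 0]
    - [0.94, 0.34, 0]
    - [0, 0, 0]
  turn:
    - [0, 0, 0]
    - [0, 0, 0]
    - [0, 0, 0]
    - [0, 0, 0]
    - [0, 0, 0]
    - [0, 0, 0]
    - [0, 0, 0]

```text
t: 20.15
tool_pos: [0.5384, -0.0771, 0.0412]
orientation: [0.001, 0.985, 0.174, 0.001]
force: [0.5, -0.5, 0.8]
width: 0.349
grip_force: 0.0
```

Request:
step_arm:
  linear:
    - [0.28, 0.1, 0]
    - [0.28, 0.1, 0]
    - [0, 0, 0]
  turn:
    - [0, 0, 0]
    - [0, 0, 0]
    - [0, 0, 0]

```text
t: 20.45
tool_pos: [0.5414, -0.0754, 0.0409]
orientation: [-0.0, 0.985, 0.174, -0.001]
force: [-2.2, -1.4, 1.3]
width: 0.348
grip_force: 0.8
```

Request:
step_arm:
  linear:
    - [0.19, 0.07, 0]
    - [0.19, 0.07, 0]
    - [0.19, 0.07, 0]
    - [0, 0, 0]
  turn:
    - [0, 0, 0]
    - [0, 0, 0]
    - [0, 0, 0]
    - [0, 0, 0]

```text
t: 20.85
tool_pos: [0.548, -0.0738, 0.0412]
orientation: [0.0, 0.985, 0.173, 0.0]
force: [-3.6, -3.7, 1.9]
width: 0.35
grip_force: 2.3
```

Request:
step_arm:
  linear:
    - [0.19, 0.07, 0]
    - [0.19, 0.07, 0]
    - [0, 0, 0]
  turn:
    - [0, 0, 0]
    - [0, 0, 0]
    - [0, 0, 0]

```text
t: 21.15
tool_pos: [0.5497, -0.0722, 0.0409]
orientation: [-0.0, 0.985, 0.174, -0.002]
force: [-5.9, -6.0, 3.7]
width: 0.353
grip_force: 4.5
```

Request:
step_arm:
  linear:
    - [0.19, 0.07, 0]
    - [0.19, 0.07, 0]
    - [0, 0, 0]
  turn:
    - [0, 0, 0]
    - [0, 0, 0]
    - [0, 0, 0]

```text
t: 21.45
tool_pos: [0.5499, -0.0713, 0.0406]
orientation: [-0.001, 0.985, 0.174, -0.006]
force: [-12.1, -10.4, 7.7]
width: 0.346
grip_force: 8.5
```

Request:
step_arm:
  linear:
    - [0.19, 0.07, 0]
    - [0.19, 0.07, 0]
    - [0, 0, 0]
  turn:
    - [0, 0, 0]
    - [0, 0, 0]
    - [0, 0, 0]

```text
t: 21.75
tool_pos: [0.55, -0.0706, 0.0403]
orientation: [-0.001, 0.985, 0.175, -0.01]
force: [-17.8, -15.5, 10.0]
width: 0.35
grip_force: 12.9
```

Contact is firm now and the pot has moved about 9 mm back. I'll retreat and check.

Request:
step_arm:
  linear:
    - [-0.8, -0.28, 0]
    - [-1.5, -0.5, 0]
    - [-2.8, -1, 0]
    - [-2.8, -1, 1]
    - [0, 0, 4]
    - [0, 0, 4.5]
    - [-3, 0, 2]
    - [-3, 0, 0]
  turn:
    - [0, 0, 0]
    - [0, 0, 0]
    - [0, 0, 0]
    - [0, 0, 0]
    - [0, 0, 0]
    - [0, 0, 0]
    - [0, 0, 0]
    - [0, 0, 0]

```text
t: 22.55
tool_pos: [0.423, -0.0976, 0.1589]
orientation: [0.002, 0.985, 0.174, 0.004]
force: [-0.3, -1.3, 0.3]
width: 0.35
grip_force: 0.0
```

Run:
```python
from h import *
d=np.array([-.338,.941]);ex=np.array([.941,.338])
for n in('top','side','top','side'):
    p=cam(n)
    for l in ['pot','jar_white_lid','jar_black_lid','lip','stop_face']: print(n,l,[(np.round(b['at'],3).tolist(),(np.array(b['at'])[:2]@d).round(3),(np.array(b['at'])[:2]@ex).round(3),round(b['conf'],2)) for b in boxes_of(l,p)[:1]])
    if n=='top':
        hsv=cv2.cvtColor(p['image'],cv2.COLOR_RGB2HSV); im=p['image'].astype(int)
        m=(im[...,0]>200)&(im[...,1]>100)&(im[...,1]<190)&(im[...,2]>110); m[:, :290]=0;m[:,350:]=0;m[:160]=0;m[240:]=0
        ys,xs=np.nonzero(m); X=atz(p,xs.mean(),ys.mean(),.065); print('lid',len(xs),X,X[:2]@d,X[:2]@ex)
```

```text
top pot []
top jar_white_lid [([0.605, -0.129, 0.095], np.float64(-0.326), np.float64(0.526), 0.85)]
top jar_black_lid [([0.592, 0.008, 0.065], np.float64(-0.192), np.float64(0.56), 0.65)]
top lip [([0.598, 0.007, 0.069], np.float64(-0.196), np.float64(0.565), 0.51)]
top stop_face [([0.596, 0.014, 0.068], np.float64(-0.189), np.float64(0.565), 0.55)]
lid 383 [ 0.58986886 -0.06287538  0.065     ] -0.25854140569783135 0.5338147163487855
side pot [([0.584, -0.057, 0.061], np.float64(-0.251), np.float64(0.531), 0.76)]
side jar_white_lid [([0.61, -0.11, 0.085], np.float64(-0.309), np.float64(0.537), 0.72)]
side jar_black_lid []
side lip [([0.582, -0.017, 0.057], np.float64(-0.213), np.float64(0.542), 0.9)]
side stop_face [([0.585, -0.015, 0.049], np.float64(-0.212), np.float64(0.545), 0.58)]
top pot [([0.587, -0.064, 0.065], np.float64(-0.259), np.float64(0.53), 0.97)]
top jar_white_lid [([0.605, -0.131, 0.097], np.float64(-0.327), np.float64(0.525), 0.79)]
top jar_black_lid [([0.629, -0.184, 0.084], np.float64(-0.386), np.float64(0.53), 0.65)]
top lip [([0.597, 0.01, 0.071], np.float64(-0.192), np.float64(0.565), 0.87)]
top stop_face [([0.594, 0.012, 0.068], np.float64(-0.189), np.float64(0.563), 0.71)]
lid 381 [ 0.58980466 -0.06286716  0.065     ] -0.2585119748739841 0.5337570863187704
side pot [([0.586, -0.062, 0.063], np.float64(-0.256), np.float64(0.53), 0.81)]
side jar_white_lid [([0.608, -0.11, 0.084], np.float64(-0.309), np.float64(0.535), 0.82)]
side jar_black_lid [([0.637, -0.187, 0.084], np.float64(-0.391), np.float64(0.536), 0.68)]
side lip [([0.585, -0.019, 0.054], np.float64(-0.215), np.float64(0.544), 0.56)]
side stop_face [([0.587, -0.014, 0.049], np.float64(-0.211), np.float64(0.548), 0.87)]
```

```bash
python3 -c "
from plant import *
print(sign_off())"
```

```text
the job is handed in; nothing more can be done
None
```

The job is handed in; the verdict wasn't shown. By the last measurements the pot stands against the bar between the white jar and the stop, and the stop is closed on the row at about 0.105–0.108 m (limit 0.118).

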